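Seat a coil holder on its locating pins

TASK

The red coil holder stands with its foot plate half on the aluminium step of the wooden base and half on the tips of two brass locating pins. With the fingertips, gently nudge it sideways off the step until both holes of its foot plate drop over the two pins and the plate lies flat and flush on the wood. Push only: do not pinch, lift or tip the holder, and leave everything else on the bench where it is.

Things in the scene. Friction and masses are not known exactly. Their poses are not given: they have to be found in the camera images.
- base: Fixed pale wooden base, 190 (its x) x 345 (its y) x 30 mm high. Origin on the bench plane below the midpoint of the two free brass pins; the wood (top at z=30 mm) spans y=-177.5 to +167.5 mm. The pins stand at x=-62 and +62 mm, y=0. A fixed black coil holder, shaped like the red one, is already seated at y=+110 mm. The red holder must travel along the base's +y to drop home.
- seat (a point): Point on the wood surface midway between the two free pins (z=30 mm in the base's frame), axes as the base's: where the red holder's origin must end. Two short blue lines on the wood at the base's long edges (x=-88 and +88 mm) point at the pin line, y=0; the pins themselves start hidden under the plate.
- pin_near (a point): Tip of the free brass pin on the base's -x side. Pins are 10 mm in diameter, 9 mm high above the wood (tip level with the step's top), the upper 5 mm tapering to a 5 mm wide flat tip.
- pin_far (a point): Tip of the free brass pin on the base's +x side, same shape.
- holder: Loose red coil holder, about 0.35 kg, slides with 1 to 3 N. Foot plate 156 (its x) x 90 (its y) x 6 mm; two 13 mm through holes at x=-62 and +62 mm, y=0. Origin at the centre of the plate's underside. Starts flat, underside 39 mm above the bench, 20 to 32 mm towards -y of the seat, up to 10 mm off in x, turned up to 0.12 rad against the base. Drops 9 mm when both holes meet the pins.
- block (a point): Centre of the holder's red block, 25.5 mm above its origin. The block is 96 (holder x) x 46 (holder y) mm, from 6 to 45 mm above the plate's underside; on it a copper coil and black cap up to 57 mm, 59 mm with the pole buttons. Its sides can be pushed with fingertips just above the foot plate.
- step_edge (a point): Middle of the top edge of the flat aluminium step, 9 mm high (top 39 mm above the bench). The step covers base y=-173 to this edge at y=-48 mm, over the base's full width; the holder starts with its -y side on it.
- spacer_center (a point): Loose upright brass spacer, 18 mm diameter, 25 mm high, standing on the step near its outer (-y) end; this point is its centre. Must not be disturbed.
- driver: Loose screwdriver with orange handle, 190 mm long, lying on the bench on the robot's left; leave alone.
- spanner: Loose steel spanner, 150 mm long, lying on the bench on the robot's right; leave alone.
- jar: Loose clear screw jar with blue cap, 56 mm diameter, 70 mm high, on the right; origin at its underside. Leave alone.
- disc: Loose yellow disc, 110 mm diameter, 22 mm high, lying flat at the right; origin at its underside. Leave alone.
- marker: Loose yellow marker pen, 130 mm long, lying beyond the base; leave alone.
Mind the look-alikes: they are no part of the job. What is meant by the holder is not turquoise, and is the larger of those in its own colour.

How it is judged:
At the end, for the whole second after the job is handed in: The red holder is at rest with both holes over the pins: its origin within 3 mm of the seat horizontally and within 2 mm of the wood in height (3 mm below it), tilted less than 0.03 rad and turned less than 0.06 rad against the base (horizontal distance between holder and seat below 0.003 m and z of holder in the frame of seat between -0.003 and 0.002 m and angle between holder's own z axis and vertical below 0.03 rad and angle between the x axis of holder and the x axis of base, either way round below 0.06 rad and linear speed of holder below 0.01 m/s and angular speed of holder below 0.05 rad/s); the robot touches nothing.
It fails at once if the holder is lifted (origin more than 10 mm above the step's height) (z of holder in the frame of seat above 0.019 m).
It fails at once if the holder is tipped (more than 0.3 rad) (angle between holder's own z axis and vertical above 0.3 rad).
It fails at once if the holder is pinched or shoved hard (fingers on it with more than 30 N) (contact force between the fingers and holder above 30 N).
It fails at once if the base with its seated black holder is shoved hard (more than 30 N) (contact force between any of the fingers, the arm and base above 30 N).
It fails at once if the spacer, screwdriver, spanner, jar, yellow disc or marker is moved by more than 20 mm (distance of any of spacer_center, driver, spanner, jar, disc, marker from where it was at the start of the episode above 0.02 m).
It also fails if it takes over 72 s, if anything falls off the work surface, if the arm or the gripper's body presses on something with over 40 N, if the wrist force passes 120 N, or if a joint passes its speed limit or range.

ROBOT

A 6-joint arm with a two-finger parallel gripper is mounted at the origin on the work surface. World frame = base frame: x ahead of the robot, y to its left, z up, the work surface at z = 0. Lengths are in m, angles in rad, forces in N, time in s.
With the tool pointing down it reaches from about 0.35 to 0.975 m from the base axis. Payload 4.9 kg.
Tool frame: the origin (TCP) lies on the centre line of the jaws, within the pads' length; the fingertips stand 22 mm ahead of it and the grasp point (between the pads) lies 3 mm ahead of it (manip.tcp_to_tips is the distance from the TCP to the fingertips, in m); z points along the fingers, x is the direction in which the jaws open and shut, and the axes are right-handed (so a half turn about z gives the same grasp; the last joint's range is limited). The gripper opens to 85 mm and grips with 20 to 120 N. Pads are 22 mm wide; open, the fingers measure 114 mm over their backs; the gripper's body (76 mm by 85 mm) begins 54 mm behind the grasp point. The pads swing forward as they close: fully open they stand 13 mm farther back than shut.
Start: joints at [1.214, 0.053, 1.613, -0, 1.476, -0.119], TCP at [0.147, 0.607, 0.253] pointing down, gripper open.
Joint ranges: [-3.01, 3.01], [-1.01, 2.22], [0.06, 2.58], [-1.02, 4.17], [0.09, 2.62], [-3.14, 3.14]. Speed limits (rad/s): [2.57, 2.57, 3.14, 3.14, 3.14, 3.14].

INTERFACE

Orientations are given as a unit quaternion [w, x, y, z].
In Python, from plant import manip gives the robot as it stands.
- The arm moves only by the shell command python3 -m pendant 'ROWS'. ROWS is a JSON object of lists of equal length, an entry for each row: "linear": the shift along the tool's x, y, z in cm, a list of three; "rotation": the turn, a rotation vector about the tool's x, y, z in degrees, a list of three; "grip": the closure, from 0 (fully open) to 1 (shut). A call has exactly 10 rows; each row is the pose to reach, as a shift and turn from the pose commanded when the call began, along the tool's axes at that moment; what a row does not reach only later rows make up. A row lasts 1/12 s, in which the tool goes at most 41.7 mm and 7.16 degrees, less where a joint would pass 70% of its speed; a pose out of reach is approached as far as the arm can. A call with a gripper value outside its range is refused whole. The fingers move at their own pace and stop on an object; the grip force is fixed at half the most. Time passes only in rows, so rows that repeat a pose let the fingers close, or fill a call up. It gives the time, the measured TCP pose, the force and the opening at its end, in the units of the state.
- manip.state(): the state, without advancing time (a new reading comes with each control period).
- manip.grab_frame(name): name is "scene" or "side" or "wrist"; returns the picture (384x512x3 uint8, red, green, blue); there is no depth.
- manip.calibration(name): a dict with "fx", "fy", "cx", "cy" (pixels), "cam_to_world" (4x4, takes a point from camera to world coordinates). Camera axes: x right, y up, looking along -z (the intrinsics and any distortion apply to the point x, -y, -z); pixel columns grow to the right and rows downward; lengths in m; the calibration is good to about 2 mm. A picture is of the moment at which its call begins: read the wrist's pose just before it. calibration takes no time and is no camera call; for the wrist camera it gives the pose at the moment of the call.
- manip.job_done(): hands the job in, once; it reports no verdict.
The state is a dict: "time": time; "joint_pos": joint angles; "joint_vel": joint speeds; "joint_efforts": joint torques, N m; "tool_pos": TCP position; "tool_rot": TCP orientation; "contact_force": force on the tool from outside, world axes, zero at the start; "ft_torque": the same for the moment, N m; "gripper_width": opening from 0.0 (shut) to 1.0 (fully open).
Only numpy, scipy, OpenCV 4.12 (cv2) and the standard library are available. Lean on these libraries where they do the work, as an engineer would, in place of code of your own. Each camera call takes 0.05 s, during which the arm holds its last target. There are 200 camera calls.

## Working session

There is one attempt and no reset: what is moved stays moved. The work goes in short steps, Python scripts to look and compute and a shell command to move; the robot and the scene stay as the last step left them, time stands still between calls to the robot, and variables do not carry over. Pictures are saved under pics/ and viewed, about 8 in all and at most 12, crops included, and the job is handed in when it is done.

```bash
mkdir -p pics; ls
python3 - <<'E'
from plant import manip
import cv2, numpy as np
np.set_printoptions(precision=4,suppress=True)
for n in("scene","side"):
    c=manip.calibration(n); print(n,c)
    cv2.imwrite(f"pics/{n}0.png",cv2.resize(manip.grab_frame(n)[:,:,::-1],(800,600),interpolation=cv2.INTER_CUBIC))
print(manip.state()); print(manip.tcp_to_tips)
E
```

```text
pics
scene {'fx': 409.936598966803, 'fy': 409.936598966803, 'cx': 254.46803676218147, 'cy': 191.20786287597215, 'cam_to_world': array([[-0.1053, -0.7405,  0.6637,  1.3034],
       [ 0.9943, -0.0907,  0.0566,  0.0145],
       [ 0.0183,  0.6659,  0.7458,  0.9659],
       [ 0.    ,  0.    ,  0.    ,  1.    ]])}
side {'fx': 368.48425519096895, 'fy': 368.48425519096895, 'cx': 254.06284954098038, 'cy': 191.13397066985485, 'cam_to_world': array([[-0.9773,  0.156 , -0.1433,  0.3547],
       [-0.2111, -0.6619,  0.7193,  0.7312],
       [ 0.0173,  0.7332,  0.6798,  0.8015],
       [ 0.    ,  0.    ,  0.    ,  1.    ]])}
{'time': 0.1, 'joint_pos': array([ 1.214 ,  0.0533,  1.6142, -0.    ,  1.476 , -0.119 ]), 'joint_vel': array([-0.0012, -0.0006, -0.0032,  0.0017,  0.0009, -0.0014]), 'joint_efforts': array([ -0.0002, -39.4905, -37.1363,  -0.0001,   0.0039,   0.    ]), 'tool_pos': array([0.147 , 0.6069, 0.2522]), 'tool_rot': array([ 0.0005,  0.786 ,  0.6182, -0.0008]), 'contact_force': array([1.2372, 0.395 , 0.4595]), 'ft_torque': array([-0.0109, -0.0256,  0.0198]), 'gripper_width': 0.9990717609062199}
0.022
```

View pics/scene0.png

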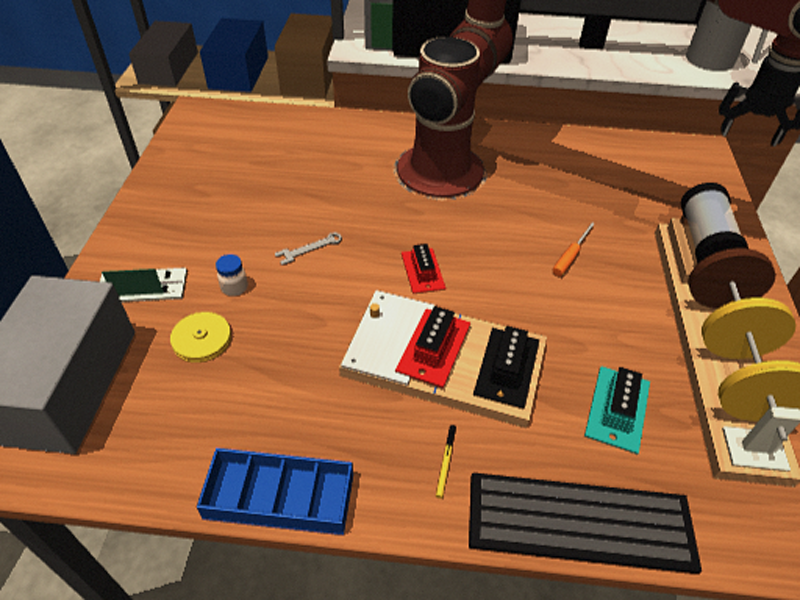

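View pics/side0.png

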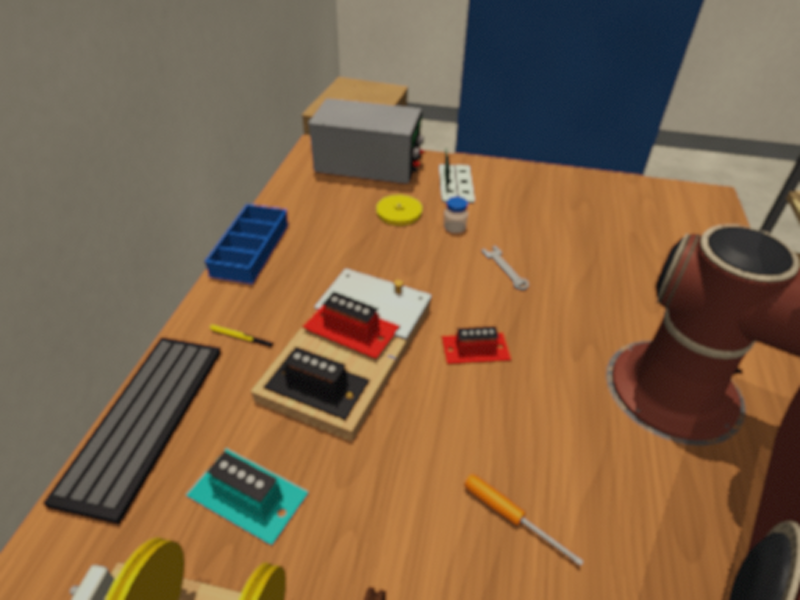

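The scene shows the base at about (445,355), the large red holder at (435,345) left of the black one at (507,365), and the spacer at (375,311). I'll enlarge for measuring.

```bash
cat > h.py <<'E'
from plant import manip
import numpy as np, cv2
np.set_printoptions(precision=4,suppress=True)
def ray(c,u,v):
    T=c["cam_to_world"]; d=T[:3,:3]@np.array([(u-c["cx"])/c["fx"],-(v-c["cy"])/c["fy"],-1]); return T[:3,3],d
def onz(c,u,v,z):
    o,d=ray(c,u,v); return (o+d*(z-o[2])/d[2])[:2]
def proj(c,P):
    T=c["cam_to_world"]; p=(np.atleast_2d(P)-T[:3,3])@T[:3,:3]
    return np.c_[c["cx"]+c["fx"]*p[:,0]/-p[:,2], c["cy"]-c["fy"]*p[:,1]/-p[:,2]]
def crop(n,u0,v0,w,h,s,f):
    im=manip.grab_frame(n)[v0:v0+h,u0:u0+w,::-1]
    cv2.imwrite(f,cv2.resize(im,None,fx=s,fy=s,interpolation=cv2.INTER_CUBIC))
E
python3 -c "
from h import *
crop('scene',214,182,140,92,5.7,'pics/c1.png')
crop('side',160,168,120,112,5.3,'pics/c2.png')"
```

```text
(no output)
```

View pics/c1.png

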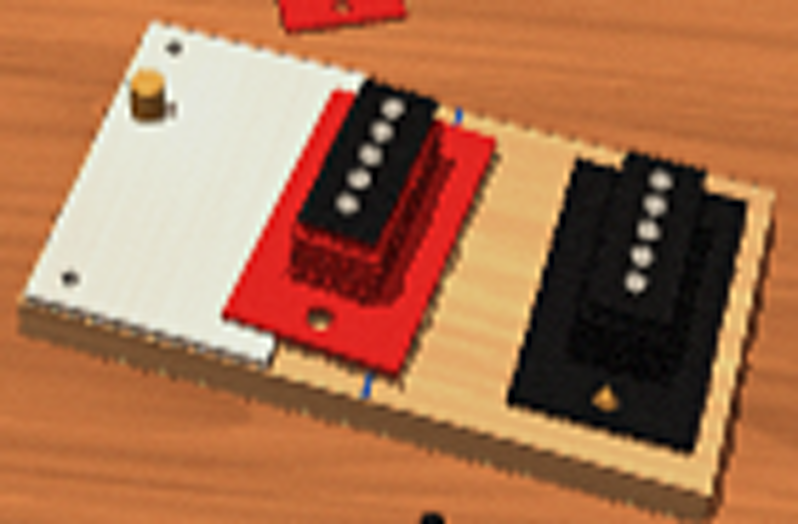

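View pics/c2.png

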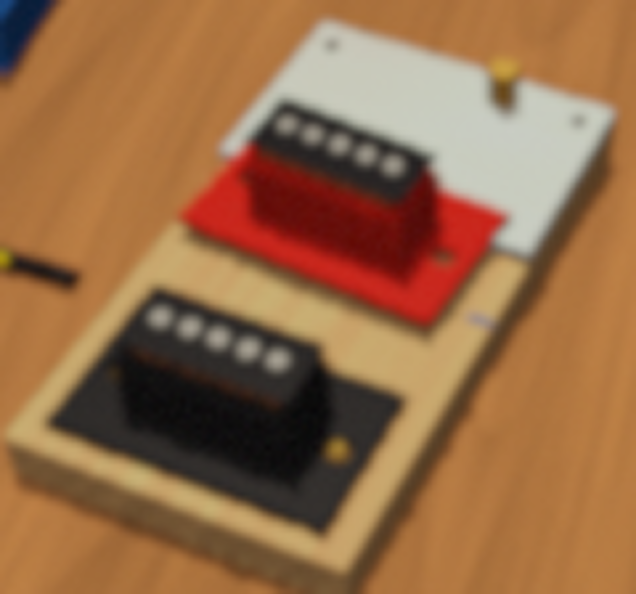

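The crops show the base's corners, the blue marks, the red plate's corners and its near hole clearly. Next is a least-squares fit of base and holder poses over both cameras.

```bash
cat > fit.py <<'E'
from h import *
from scipy.optimize import least_squares
def uv(n,p):
    o,s=((214,182),5.7) if n=="scene" else ((160,168),5.3)
    return (np.array(p)+.5)/s-.5+o
C={n:manip.calibration(n) for n in("scene","side")}
B=[("scene",(715,492),(95,167.5,30)),("scene",(775,190),(-95,167.5,30)),("scene",(150,22),(-95,-173,39)),
("scene",(22,300),(95,-173,39)),("scene",(269,362),(95,-48,39)),("scene",(459,116),(-88,0,30)),("scene",(367,386),(88,0,30)),
("side",(325,20),(95,-173,39)),("side",(615,112),(-95,-173,39)),("side",(533,255),(-95,-48,39)),("side",(220,152),(95,-48,39)),
("side",(10,437),(95,167.5,30)),("side",(345,573),(-95,167.5,30)),("side",(482,320),(-88,0,30))]
H=[("scene",(338,90),(-78,-45,6)),("scene",(224,318),(78,-45,6)),("scene",(400,375),(78,45,6)),("scene",(497,140),(-78,45,6)),
("scene",(320,320),(62,0,6)),("side",(508,217),(-78,-45,6)),("side",(428,326),(-78,45,6)),("side",(182,217),(78,45,6))]
def fit(pts,z,x0):
    def W(q,P):
        c,s=np.cos(q[2]),np.sin(q[2]); P=np.array(P)/1000
        return np.array([q[0]+c*P[0]-s*P[1],q[1]+s*P[0]+c*P[1],z+P[2]])
    f=lambda q:np.concatenate([proj(C[n],W(q,P))[0]-uv(n,p) for n,p,P in pts])
    for sel in("scene","side",None):
        pp=pts if not sel else [t for t in pts if t[0]==sel]
        g=lambda q:np.concatenate([proj(C[n],W(q,P))[0]-uv(n,p) for n,p,P in pp])
        r=least_squares(g,x0,loss="soft_l1"); print(sel,r.x,"rms px",np.sqrt(np.mean(r.fun**2)))
    print(r.fun.reshape(-1,2).round(1).tolist()); return r.x
if __name__=="__main__":
    b=fit(B,0,[.6,0,0]); h=fit(H,.039,[.6,0,0])
    c,s=np.cos(b[2]),np.sin(b[2]); d=h[:2]-b[:2]
    print("holder in base mm",(c*d[0]+s*d[1])*1e3,(-s*d[0]+c*d[1])*1e3,h[2]-b[2])
    for n,p in(("scene",(148,75)),("side",(504,66))): print("spacer",onz(C[n],*uv(n,p),.064))
E
python3 fit.py
```

```text
scene [ 0.5877  0.0475 -0.1975] rms px 0.3555997722823067
side [ 0.5808  0.0476 -0.2043] rms px 0.4011836798645321
None [ 0.5833  0.0475 -0.2022] rms px 0.8782031207003534
[[-0.3, -0.9], [0.3, -1.4], [0.1, -1.2], [0.3, -2.3], [-0.0, -1.4], [-0.3, -0.5], [0.3, -1.2], [-0.9, 0.2], [-0.7, -0.4], [-1.2, -0.5], [-0.5, -0.4], [-1.9, -0.1], [-0.3, -0.2], [-0.8, 0.1]]
scene [ 0.5889  0.022  -0.2751] rms px 0.2972698696367039
side [ 0.5803  0.0217 -0.2935] rms px 0.4038449510340314
None [ 0.5858  0.022  -0.2763] rms px 0.9898176941734188
[[-0.5, -0.8], [-0.1, -1.3], [-0.0, -0.8], [0.4, -0.6], [0.4, -0.9], [-1.1, -0.6], [-1.6, -0.5], [-2.5, 0.1]]
holder in base mm 7.527399727449683 -24.458930383718336 -0.07407669522139165
spacer [ 0.5198 -0.0957]
spacer [ 0.5188 -0.0981]
```

The fits agree on the relative pose: the holder sits at base (+6, -25) mm, turned -0.08 rad. In absolute x the two cameras differ by about 6 mm, which I'll mend by a near look. The plan is half-open jaws along base x, with both fingertips behind the block's -y face, so the push also squares the holder.

```bash
cat > go.py <<'E'
# usage: go.py X Y Ztcp [yaw_off]: shift in cm/deg (tool axes) to a target in base frame (mm)
from h import *; import sys
from scipy.spatial.transform import Rotation as R
bx,by,bt=np.load("base.npy")
X,Y,Z=[float(a)/1e3 for a in sys.argv[1:4]]; yo=float(sys.argv[4]) if len(sys.argv)>4 else 0
c,s=np.cos(bt),np.sin(bt); st=manip.state()
p=np.array([bx+c*X-s*Y,by+s*X+c*Y,Z]); q=st["tool_rot"]; Rc=R.from_quat(q,scalar_first=True)
Rt=R.from_euler("z",bt+yo)*R.from_euler("x",np.pi)
d=st["tool_pos"]-[bx,by,0]
print("t",st["time"],"tcp in base mm",np.array([c*d[0]+s*d[1],-s*d[0]+c*d[1],d[2]])*1e3,"F",st["contact_force"],"w",st["gripper_width"])
print("lin cm",Rc.inv().apply(p-st["tool_pos"])*100,"rot deg",np.degrees((Rc.inv()*Rt).as_rotvec()))
E
python3 -c "import numpy as np;np.save('base.npy',[.584,.0475,-.201])"; python3 go.py 4 -75 200
python3 -m pendant '{"linear":[[-4,4.4,0],[-8,8.8,0],[-12,13.2,0],[-16,17.5,0],[-20,22,0],[-24,26.3,0],[-28,30.7,0],[-32,35,0],[-36,39.4,0],[-40,43.8,0]],"rotation":[[0,0,6],[0,0,12],[0,0,18],[0,0,24],[0,0,30],[0,0,36],[0,0,42],[0,0,48],[0,0,54],[0,0,60]],"grip":[0.5,0.5,0.5,0.5,0.5,0.5,0.5,0.5,0.5,0.5]}'
python3 go.py 4 -75 200
```

```text
t 0.2 tcp in base mm [-539.8384  461.0719  252.4939] F [ 0.5164 -0.3008 -0.2469] w 1.0041305822655398
lin cm [-51.5665  56.3171   5.3074] rot deg [ 0.0498  0.0675 87.895 ]
time: 1.03
tool_pos: [0.3806, 0.2601, 0.2533]
tool_rot: [-0.0, 0.99, 0.14, 0.0]
contact_force: [1.3, -0.7, -0.5]
gripper_width: 0.5
t 1.0333 tcp in base mm [-241.7287  167.6672  253.3307] F [ 1.3244 -0.6526 -0.4598] w 0.5003591053392283
lin cm [10.5244 32.8926  5.3346] rot deg [-0.0164 -0.0316 27.611 ]
```

```bash
python3 -m pendant '{"linear":[[10.5,32.9,5.3],[10.5,32.9,5.3],[10.5,32.9,5.3],[10.5,32.9,5.3],[10.5,32.9,5.3],[10.5,32.9,5.3],[10.5,32.9,5.3],[10.5,32.9,5.3],[10.5,32.9,5.3],[10.5,32.9,5.3]],"rotation":[[0,0,27.6],[0,0,27.6],[0,0,27.6],[0,0,27.6],[0,0,27.6],[0,0,27.6],[0,0,27.6],[0,0,27.6],[0,0,27.6],[0,0,27.6]],"grip":[0.5,0.5,0.5,0.5,0.5,0.5,0.5,0.5,0.5,0.5]}'
python3 go.py 4 -75 77
python3 - <<'E'
from h import *
c=manip.calibration("wrist"); print(c, manip.state()["tool_pos"])
cv2.imwrite("pics/w1.png",cv2.resize(manip.grab_frame("wrist")[:,:,::-1],(800,600),interpolation=cv2.INTER_CUBIC))
E
```

```text
time: 1.87
tool_pos: [0.5744, -0.0271, 0.1991]
tool_rot: [0.0, 0.995, -0.1, -0.001]
contact_force: [-0.1, 0.1, 0.3]
gripper_width: 0.503
t 1.8667 tcp in base mm [  5.451  -74.9929 199.0783] F [-0.0747  0.084   0.3316] w 0.5030751362455113
lin cm [-0.1251 -0.0071 12.2081] rot deg [0.0362 0.094  0.0513]
{'fx': 317.6593553487434, 'fy': 317.6593553487434, 'cx': 254.2989302600475, 'cy': 192.35789142253225, 'cam_to_world': array([[ 0.98  ,  0.192 ,  0.0528,  0.5876],
       [-0.1991,  0.9456,  0.2573,  0.038 ],
       [-0.0005, -0.2627,  0.9649,  0.3203],
       [ 0.    ,  0.    ,  0.    ,  1.    ]])} [ 0.5744 -0.0271  0.1991]
```

View pics/w1.png

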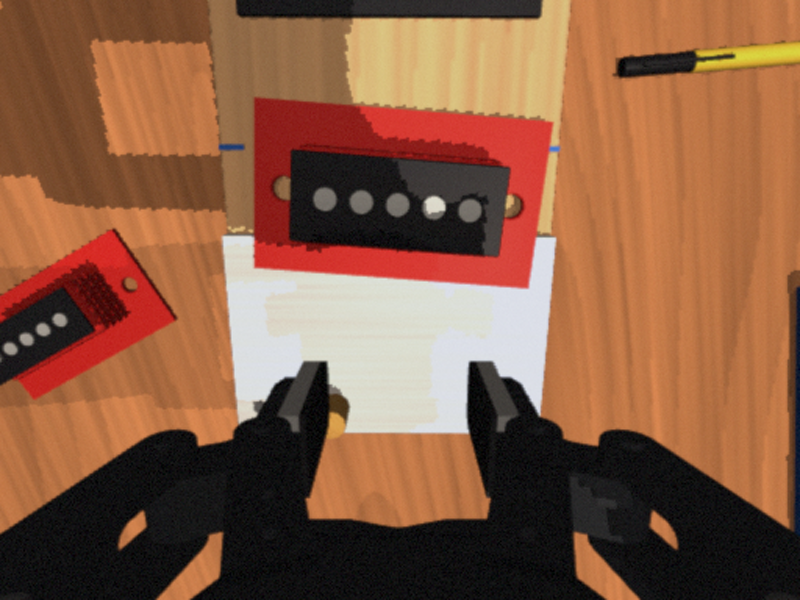

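The wrist view shows the plate corners at (255,98), (553,122), (528,288), (255,268), the blue marks at (231,147) and (555,149), and the step edge at row 237. The fingers stand over the step, between the spacer and the holder. I'll refit in this camera.

```bash
cat > wfit.py <<'E'
import fit; from h import *
def run(c,B,H,zh):
    fit.C={"scene":c,"side":c}; fit.uv=lambda n,p:(np.array(p)+.5)/1.5625-.5
    f=lambda L,z,x0:fit.fit([("scene",a,b) for a,b in L],z,x0)
    import io,contextlib
    with contextlib.redirect_stdout(io.StringIO()) as o:
        b=f(B,0,[.58,.05,-.2]); h=f(H,zh,[.58,.03,-.2])
    print(*[l for l in o.getvalue().splitlines() if l[0]!="s"],sep="\n")
    k,s=np.cos(b[2]),np.sin(b[2]); d=h[:2]-b[:2]
    print("base",b,"holder in base mm",(k*d[0]+s*d[1])*1e3,(-s*d[0]+k*d[1])*1e3,h[2]-b[2]); return b
E
python3 - <<'E'
from wfit import *
c=manip.calibration("wrist")
B=[((224,237),(-95,-48,39)),((555,237),(95,-48,39)),((231,147),(-88,0,30)),((555,149),(88,0,30)),((542,432),(95,-173,39))]
H=[((255,98),(-78,45,6)),((553,122),(78,45,6)),((528,288),(78,-45,6)),((255,268),(-78,-45,6))]
b=run(c,B,H,.039); np.save("base.npy",b)
E
python3 go.py 4 -75 77
```

```text
t 1.9167 tcp in base mm [  4.3548 -73.3141 199.4918] F [0.3452 0.1135 0.2109] w 0.5023379685756187
lin cm [-0.012   0.173  12.2492] rot deg [-0.0208  0.1116  0.1433]Traceback (most recent call last):
  File "<stdin>", line 5, in <module>
  File "wfit.py", line 7, in run
    b=f(B,0,[.58,.05,-.2]); h=f(H,zh,[.58,.03,-.2])
  File "wfit.py", line 4, in <lambda>
    f=lambda L,z,x0:fit.fit([("scene",a,b) for a,b in L],z,x0)
                    ~~~~~~~^^^^^^^^^^^^^^^^^^^^^^^^^^^^^^^^^^^
  File "fit.py", line 21, in fit
    r=least_squares(g,x0,loss="soft_l1"); print(sel,r.x,"rms px",np.sqrt(np.mean(r.fun**2)))
    return func(*args, **kwargs)
    vector_fun = VectorFunction(
        fun_wrapped,
    ...<6 lines>...
        workers=workers
    )
    self._update_fun()
    ~~~~~~~~~~~~~~~~^^
    self.f = self.fun_wrapped(xp_copy(self.x))
             ~~~~~~~~~~~~~~~~^^^^^^^^^^^^^^^^^
    return np.atleast_1d(self.fun(x))
                         ~~~~~~~~^^^
    return self.f(x, *self.args, **self.kwargs)
           ~~~~~~^^^^^^^^^^^^^^^^^^^^^^^^^^^^^^
  File "fit.py", line 20, in <lambda>
    g=lambda q:np.concatenate([proj(C[n],W(q,P))[0]-uv(n,p) for n,p,P in pp])
               ~~~~~~~~~~~~~~^^^^^^^^^^^^^^^^^^^^^^^^^^^^^^^^^^^^^^^^^^^^^^^^
ValueError: need at least one array to concatenate
```

```bash
sed -i 's/        r=least_squares(g/        if not pp: continue\n        r=least_squares(g/' fit.py
cat > m1.py <<'E'
from wfit import *
c=manip.calibration("wrist")
B=[((224,237),(-95,-48,39)),((555,237),(95,-48,39)),((231,147),(-88,0,30)),((555,149),(88,0,30)),((542,432),(95,-173,39))]
H=[((255,98),(-78,45,6)),((553,122),(78,45,6)),((528,288),(78,-45,6)),((255,268),(-78,-45,6))]
b=run(c,B,H,.039); np.save("base.npy",b)
E
python3 m1.py; python3 go.py 4 -75 77
```

```text
None [ 0.5845  0.05   -0.1989] rms px 1.7521176571801236
[[-0.4, -0.5], [1.8, -0.5], [1.6, 0.9], [-4.7, -0.4], [-0.5, 0.8]]
None [ 0.5836  0.0235 -0.2742] rms px 0.1392028784787322
[[-0.1, -0.1], [0.1, -0.1], [0.2, 0.2], [-0.2, 0.0]]
base [ 0.5845  0.05   -0.1989] holder in base mm 4.334650097795094 -26.214404151256996 -0.07530254118318525
t 1.9167 tcp in base mm [  4.1978 -75.9051 199.4918] F [0.3452 0.1135 0.2109] w 0.5023379685756187
lin cm [ 0.0041 -0.086  12.2492] rot deg [-0.0209  0.1116  0.0236]
```

```bash
sed -i 's/((555,149),(88,0,30)),//' m1.py; python3 m1.py; python3 go.py 4 -75 75
```

```text
None [ 0.5837  0.0504 -0.1949] rms px 0.8650573534612561
[[-1.1, -0.3], [1.1, -1.1], [0.6, 1.1], [-0.7, 0.3]]
None [ 0.5836  0.0235 -0.2742] rms px 0.1392028784787322
[[-0.1, -0.1], [0.1, -0.1], [0.2, 0.2], [-0.2, 0.0]]
base [ 0.5837  0.0504 -0.1949] holder in base mm 5.132092897761472 -26.383093893559582 -0.07926599261526834
t 1.9167 tcp in base mm [  4.7983 -76.0728 199.4918] F [0.3452 0.1135 0.2109] w 0.5023379685756187
lin cm [-0.056  -0.1025 12.4494] rot deg [-0.0211  0.1115 -0.2035]
```

```bash
python3 -c "import numpy as np;np.save('base.npy',[.5839,.0502,-.198])"
python3 -m pendant '{"linear":[[0,0,2],[0,0,4],[0,0,6],[0,0,8],[0,0,9.5],[0,0,10.8],[0,0,11.6],[0,0,12.1],[0,0,12.4],[0,0,12.4]],"rotation":[[0,0,0],[0,0,0],[0,0,0],[0,0,0],[0,0,0],[0,0,0],[0,0,0],[0,0,0],[0,0,0],[0,0,0]],"grip":[0.5,0.5,0.5,0.5,0.5,0.5,0.5,0.5,0.5,0.5]}'
python3 -m pendant '{"linear":[[0,-0.4,0],[0,-0.8,0],[0,-1.1,0],[0,-1.3,0],[0,-1.5,0],[0,-1.7,0],[0,-1.9,0],[0,-2.1,0],[0,-2.3,0],[0,-2.5,0]],"rotation":[[0,0,0],[0,0,0],[0,0,0],[0,0,0],[0,0,0],[0,0,0],[0,0,0],[0,0,0],[0,0,0],[0,0,0]],"grip":[0.5,0.5,0.5,0.5,0.5,0.5,0.5,0.5,0.5,0.5]}'
python3 go.py 4 -46 75
python3 - <<'E'
from h import *
cv2.imwrite("pics/w2.png",cv2.resize(manip.grab_frame("wrist")[:,:,::-1],(800,600),interpolation=cv2.INTER_CUBIC))
E
```

```text
time: 2.75
tool_pos: [0.5737, -0.0239, 0.0764]
tool_rot: [-0.0, 0.995, -0.098, 0.0]
contact_force: [0.2, -0.5, 0.1]
gripper_width: 0.498
time: 3.58
tool_pos: [0.5785, 0.0005, 0.0763]
tool_rot: [0.0, 0.995, -0.098, -0.0]
contact_force: [0.2, -2.5, 1.4]
gripper_width: 0.498
t 3.5833 tcp in base mm [  4.4626 -49.8158  76.2863] F [ 0.2035 -2.4645  1.4284] w 0.4978930639514111
lin cm [-0.0455 -0.3817  0.1286] rot deg [0.0069 0.0029 0.1158]
```

View pics/w2.png

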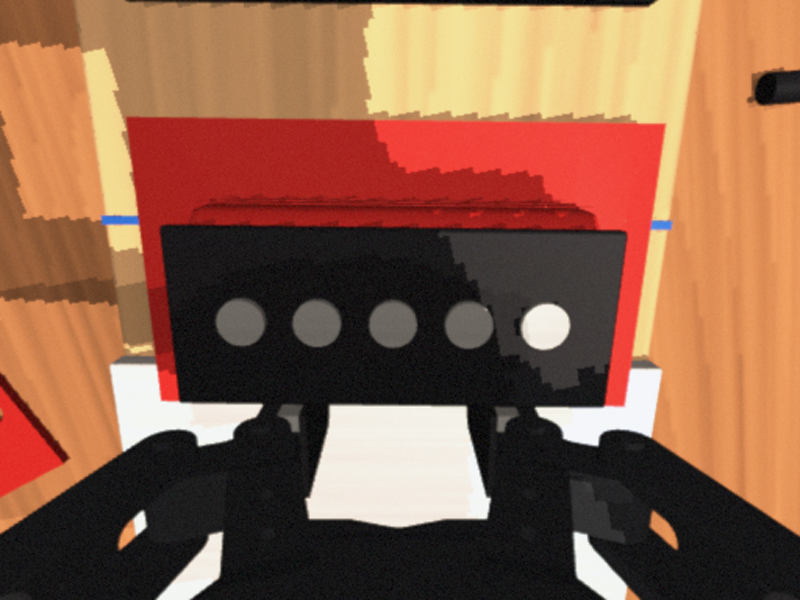

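Both fingers bear on the block, and the plate now lies nearly square: its top corners are at (127,117) and (665,124). The blue mark's outer ends are at (102,220) and (672,225).

```bash
cat > m2.py <<'E'
from wfit import *
c=manip.calibration("wrist")
B=[((122,362),(-95,-48,39)),((656,368),(95,-48,39)),((102,220),(-94,0,30)),((672,225),(94,0,30))]
H=[((127,117),(-78,45,6)),((665,124),(78,45,6)),((625,406),(78,-45,6)),((162,401),(-78,-45,6))]
b=run(c,B,H,.039)
E
python3 m2.py
```

```text
None [ 0.5848  0.0487 -0.2065] rms px 3.625427689633034
[[-8.1, 0.7], [4.5, 0.1], [3.2, -0.6], [-2.7, -0.1]]
None [ 0.5844  0.0343 -0.208 ] rms px 0.14486667679949547
[[0.1, 0.1], [0.1, -0.0], [-0.3, -0.2], [0.1, 0.0]]
base [ 0.5848  0.0487 -0.2065] holder in base mm 2.5857728660506756 -14.159853498254458 -0.0014997173112414053
```

```bash
sed -i 's/(122,362)/(111,362)/;s/(656,368)/(661,368)/;s/(-94,0/(-95,0/;s/(94,0/(95,0/' m2.py; python3 m2.py; python3 go.py 3 -44 74
```

```text
None [ 0.5847  0.0487 -0.2064] rms px 0.8705688458169789
[[-1.3, 0.7], [1.2, 0.1], [1.1, -0.6], [-1.0, -0.1]]
None [ 0.5844  0.0343 -0.208 ] rms px 0.14486667679949547
[[0.1, 0.1], [0.1, -0.0], [-0.3, -0.2], [0.1, 0.0]]
base [ 0.5847  0.0487 -0.2064] holder in base mm 2.6855363749191024 -14.158212810304303 -0.0015800376644720393
t 3.6333 tcp in base mm [  4.4642 -49.486   76.3023] F [ 0.7746 -0.7918  1.4885] w 0.5023364478486967
lin cm [-0.1452 -0.5489  0.2304] rot deg [-0.0148 -0.0017  0.1293]
```

Squared (error -0.002 rad), with the holder at base (+2.7, -14.2). The x offset needs about -2.7 mm before the final push. I'll back off, rise, turn 90° and push on the +x end face with the same flat finger sides.

```bash
python3 -c "import numpy as np;np.save('base.npy',[.5847,.0487,-.2064])"
python3 go.py 0 -48 75
python3 -m pendant '{"linear":[[0,0.5,0],[0,1,0],[0,1.5,-0.5],[0,1.5,-2],[0,1.5,-4],[0,1.5,-6],[0,1.5,-7],[0,1.5,-8],[0,1.5,-8],[0,1.5,-8]],"rotation":[[0,0,0],[0,0,0],[0,0,0],[0,0,0],[0,0,0],[0,0,0],[0,0,0],[0,0,0],[0,0,0],[0,0,0]],"grip":[0.5,0.5,0.5,0.5,0.5,0.5,0.5,0.5,0.5,0.5]}'
python3 go.py 80 -14 156 1.5708
```

```text
t 3.6333 tcp in base mm [  3.7893 -48.1425  76.3023] F [ 0.7746 -0.7918  1.4885] w 0.5023364478486967
lin cm [-0.3788 -0.0183  0.1302] rot deg [-0.0148 -0.0016  0.6105]
time: 4.47
tool_pos: [0.5755, -0.0145, 0.1563]
tool_rot: [-0.0, 0.995, -0.098, 0.0]
contact_force: [0.0, -0.9, 0.1]
gripper_width: 0.502
t 4.4667 tcp in base mm [  3.9532 -63.7138 156.2959] F [ 0.0488 -0.9133  0.1352] w 0.502388385384292
lin cm [ 7.6557 -4.8924  0.0318] rot deg [  0.0077  -0.0144 -89.4073]
```

```bash
python3 -m pendant '{"linear":[[1.5,-1,0],[3,-2,0],[4.5,-3,0],[6,-4,0],[7.7,-4.9,0],[7.7,-4.9,0],[7.7,-4.9,0],[7.7,-4.9,0],[7.7,-4.9,0],[7.7,-4.9,0]],"rotation":[[0,0,-7],[0,0,-14],[0,0,-21],[0,0,-28],[0,0,-35],[0,0,-42],[0,0,-49],[0,0,-56],[0,0,-63],[0,0,-70]],"grip":[0.78,0.78,0.78,0.78,0.78,0.78,0.78,0.78,0.78,0.78]}'
python3 go.py 80 -14 76 1.5708
```

```text
time: 5.3
tool_pos: [0.6595, 0.0188, 0.1539]
tool_rot: [-0.001, 0.87, 0.493, -0.002]
contact_force: [-0.1, 0.3, 0.1]
gripper_width: 0.225
t 5.3 tcp in base mm [ 79.3826 -13.9042 153.8505] F [-0.065   0.3464  0.0848] w 0.22455869682795318
lin cm [0.0234 0.0876 7.7848] rot deg [ -0.2058   0.058  -19.0465]
```

```bash
python3 -m pendant '{"linear":[[0,0,0],[0,0,0],[0,0,0.5],[0,0,2],[0,0,3.5],[0,0,5],[0,0,6.3],[0,0,7.2],[0,0,7.8],[0,0,7.8]],"rotation":[[0,0,-7],[0,0,-14],[0,0,-19.2],[0,0,-19.2],[0,0,-19.2],[0,0,-19.2],[0,0,-19.2],[0,0,-19.2],[0,0,-19.2],[0,0,-19.2]],"grip":[0.78,0.78,0.78,0.78,0.78,0.78,0.78,0.78,0.78,0.78]}'
python3 go.py 61.7 -14 76 1.5708
```

```text
time: 6.13
tool_pos: [0.6594, 0.0188, 0.0758]
tool_rot: [-0.001, 0.777, 0.629, -0.001]
contact_force: [-0.7, -0.3, -0.0]
gripper_width: 0.227
t 6.1333 tcp in base mm [ 79.1961 -13.9624  75.8223] F [-0.6905 -0.2684 -0.039 ] w 0.22726283036408781
lin cm [-0.0105 -1.7496 -0.0115] rot deg [-0.2043  0.0263 -0.2211]
```

```bash
python3 -m pendant '{"linear":[[0,-0.5,0],[0,-1,0],[0,-1.4,0],[0,-1.6,0],[0,-1.7,0],[0,-1.8,0],[0,-1.9,0],[0,-2,0],[0,-2,0],[0,-2,0]],"rotation":[[0,0,0],[0,0,0],[0,0,0],[0,0,0],[0,0,0],[0,0,0],[0,0,0],[0,0,0],[0,0,0],[0,0,0]],"grip":[0.78,0.78,0.78,0.78,0.78,0.78,0.78,0.78,0.78,0.78]}'
python3 go.py 59 -14 76 1.5708
python3 - <<'E'
from h import *
cv2.imwrite("pics/w3.png",cv2.resize(manip.grab_frame("wrist")[:,:,::-1],(800,600),interpolation=cv2.INTER_CUBIC))
E
```

```text
time: 6.97
tool_pos: [0.6414, 0.0228, 0.0787]
tool_rot: [0.0, 0.777, 0.629, 0.0]
contact_force: [1.1, -0.0, 0.1]
gripper_width: 0.217
t 6.9667 tcp in base mm [ 60.8448 -13.7276  78.6685] F [ 1.1119 -0.0143  0.1315] w 0.21729369820400427
lin cm [-0.0279 -0.1846  0.2667] rot deg [ 0.0551 -0.0002 -0.1977]
```

View pics/w3.png

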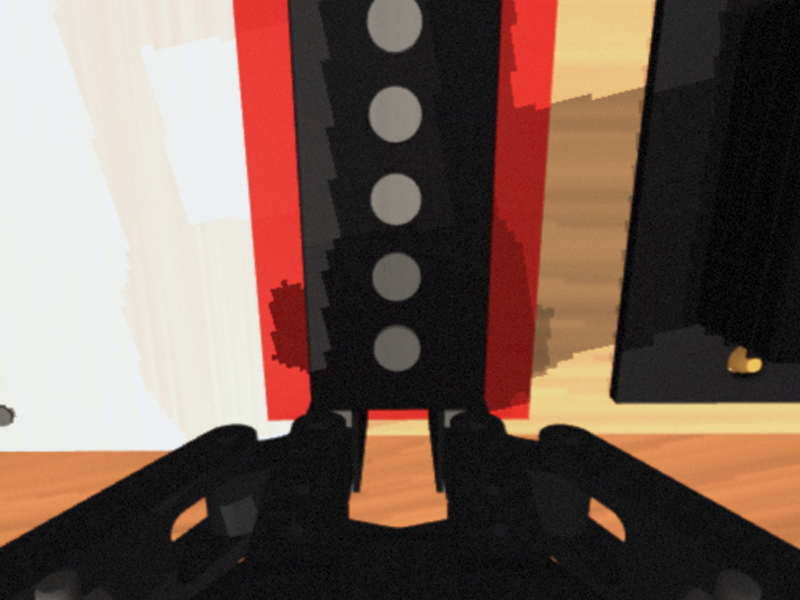

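The fingers are at the +x end. The plate's +x edge is at row 418 (columns 267 to 529), the step's +x edge at row 450, the wood edge at row 433 and the black plate's +x edge at row 402.

Run:
```python
from h import *
c=manip.calibration("wrist"); bx,by,bt=np.load("base.npy"); k,s=np.cos(bt),np.sin(bt)
for n,u,v,z in[("plate L",268,419,45),("plate R",529,418,45),("step edge (95)",60,450,39),("step",180,449,39),("wood(95)",560,434,30),("wood",760,432,30),("blk (78)",618,402,36),("blk",780,402,36),("plate backR",557,0,45),("plate backL",234,0,45),]:
    x,y=onz(c,(u+.5)/1.5625-.5,(v+.5)/1.5625-.5,z/1e3)-[bx,by]
    print(n,np.array([k*x+s*y,-s*x+k*y])*1e3)
```

```text
plate L [ 78.8378 -58.7535]
plate R [78.8526 31.5545]
step edge (95) [  94.3732 -137.5094]
step [ 94.1573 -93.5703]
wood(95) [93.9234 48.2786]
wood [ 93.4069 124.8237]
blk (78) [77.4854 66.0575]
blk [ 77.7425 124.8794]
plate backR [-49.7246  30.7885]
plate backL [-50.039  -58.7621]
```

```bash
python3 -m pendant '{"linear":[[0,-0.05,0],[0,-0.1,0],[0,-0.15,0],[0,-0.15,0],[0,-0.15,0],[0,-0.15,0],[0,-0.15,0],[0,-0.15,0],[0,-0.15,0],[0,-0.15,0]],"rotation":[[0,0,0],[0,0,0],[0,0,0],[0,0,0],[0,0,0],[0,0,0],[0,0,0],[0,0,0],[0,0,0],[0,0,0]],"grip":[0.78,0.78,0.78,0.78,0.78,0.78,0.78,0.78,0.78,0.78]}'
python3 go.py 59 -14 76 1.5708
python3 - <<'E'
from h import *
import subprocess
im=manip.grab_frame("wrist"); c=manip.calibration("wrist"); bx,by,bt=np.load("base.npy"); k,s=np.cos(bt),np.sin(bt)
g=cv2.cvtColor(im,cv2.COLOR_RGB2GRAY).astype(float)
# sub-pixel rows of edges: red plate -> wood right of the fingers, black plate -> wood, step -> bench
red=im[:,:,0].astype(float)-im[:,:,1]
def edge(sig,u,a,b):
    d=np.abs(np.diff(sig[a:b+1,u-4:u+5].mean(1))); i=d.argmax(); w=slice(max(i-1,0),i+2); return a+.5+(np.arange(len(d))[w]*d[w]).sum()/d[w].sum()
for n,sig,u,a,b,z in[("plate",red,330,258,276,45),("plate",red,180,258,276,45),("black",g,430,250,264,36),("black",g,480,250,264,36),("step",g,60,280,296,39),("wood",g,430,268,285,30)]:
    v=edge(sig,u,a,b); x,y=onz(c,u,v,z/1e3)-[bx,by]; print(n,v,np.array([k*x+s*y,-s*x+k*y])*1e3)
E
```

```text
time: 7.85
tool_pos: [0.6396, 0.0232, 0.0783]
tool_rot: [-0.0, 0.777, 0.629, -0.0]
contact_force: [2.6, -0.2, 0.7]
gripper_width: 0.22
t 7.85 tcp in base mm [ 58.9304 -13.7379  78.3138] F [ 2.5563 -0.2257  0.7239] w 0.22014906728452055
lin cm [-0.0262  0.0071  0.2314] rot deg [-0.0023  0.0003 -0.1998]
plate 267.43946731234865 [76.7451 26.9508]
plate 269.11471571906355 [ 77.3913 -54.0123]
black 261.15486725663715 [77.9592 85.882 ]
black 261.1163294797688 [ 78.0595 114.2912]
step 291.6298013245033 [  94.7049 -125.2099]
wood 280.5331384015594 [93.9124 91.3594]
```

The holder's x is now within about 1 mm of centred. Now I go back behind the -y face.

```bash
python3 -m pendant '{"linear":[[0,0.5,0],[0,1,0],[0,1.5,-0.5],[0,1.5,-2],[0,1.5,-4],[0,1.5,-6],[0,1.5,-7],[0,1.5,-8],[0,1.5,-8],[0,1.5,-8]],"rotation":[[0,0,0],[0,0,0],[0,0,0],[0,0,0],[0,0,0],[0,0,0],[0,0,0],[0,0,0],[0,0,0],[0,0,0]],"grip":[0.78,0.78,0.78,0.78,0.78,0.78,0.78,0.78,0.78,0.78]}'
python3 go.py 0 -64 156
```

```text
time: 8.73
tool_pos: [0.6544, 0.02, 0.1588]
tool_rot: [0.0, 0.777, 0.629, 0.0]
contact_force: [0.1, 0.1, -0.6]
gripper_width: 0.221
t 8.7333 tcp in base mm [ 74.0667 -13.7651 158.7731] F [ 0.1361  0.0605 -0.5714] w 0.22060390530829266
lin cm [-5.0491 -7.3895  0.2717] rot deg [ 0.0295 -0.0347 89.8021]
```

```bash
python3 -m pendant '{"linear":[[-1,-1.5,0],[-2,-3,0],[-3,-4.5,0],[-4,-6,0],[-5,-7.4,0],[-5,-7.4,0],[-5,-7.4,0],[-5,-7.4,0],[-5,-7.4,0],[-5,-7.4,0]],"rotation":[[0,0,7],[0,0,14],[0,0,21],[0,0,28],[0,0,35],[0,0,42],[0,0,49],[0,0,56],[0,0,63],[0,0,70]],"grip":[0.5,0.5,0.5,0.5,0.5,0.5,0.5,0.5,0.5,0.5]}'
python3 go.py 0 -64 76
python3 -m pendant '{"linear":[[0,0,0],[0,0,0],[0,0,0.5],[0,0,2],[0,0,3.5],[0,0,5],[0,0,6.3],[0,0,7.2],[0,0,8],[0,0,8]],"rotation":[[0,0,7],[0,0,14],[0,0,19.8],[0,0,19.8],[0,0,19.8],[0,0,19.8],[0,0,19.8],[0,0,19.8],[0,0,19.8],[0,0,19.8]],"grip":[0.5,0.5,0.5,0.5,0.5,0.5,0.5,0.5,0.5,0.5]}'
python3 go.py 0 -38 76
```

```text
time: 9.57
tool_pos: [0.5703, -0.0133, 0.1564]
tool_rot: [-0.0, 0.998, 0.066, -0.002]
contact_force: [0.6, -0.1, 0.3]
gripper_width: 0.496
t 9.5667 tcp in base mm [ -1.3847 -63.6183 156.4312] F [ 0.5874 -0.1261  0.264 ] w 0.49634030187402894
lin cm [0.1428 0.0893 8.0426] rot deg [-0.0204  0.1846 19.4501]
time: 10.4
tool_pos: [0.57, -0.0132, 0.0758]
tool_rot: [-0.0, 0.995, -0.103, -0.002]
contact_force: [-0.2, 0.4, 0.7]
gripper_width: 0.503
t 10.4 tcp in base mm [ -1.7432 -63.6023  75.8473] F [-0.1701  0.3971  0.7139] w 0.5027064074486888
lin cm [ 0.1743 -2.5602 -0.0165] rot deg [0.0123 0.233  0.0004]
```

```bash
python3 -m pendant '{"linear":[[0,-0.5,0],[0,-1,0],[0,-1.3,0],[0,-1.5,0],[0,-1.7,0],[0,-1.9,0],[0,-2.1,0],[0,-2.3,0],[0,-2.5,0],[0,-2.5,0]],"rotation":[[0,0,0],[0,0,0],[0,0,0],[0,0,0],[0,0,0],[0,0,0],[0,0,0],[0,0,0],[0,0,0],[0,0,0]],"grip":[0.5,0.5,0.5,0.5,0.5,0.5,0.5,0.5,0.5,0.5]}'
python3 go.py 0 -34 76
python3 -m pendant '{"linear":[[0,-0.05,0],[0,-0.1,0],[0,-0.15,0],[0,-0.2,0],[0,-0.25,0],[0,-0.3,0],[0,-0.3,0],[0,-0.3,0],[0,-0.3,0],[0,-0.3,0]],"rotation":[[0,0,0],[0,0,0],[0,0,0],[0,0,0],[0,0,0],[0,0,0],[0,0,0],[0,0,0],[0,0,0],[0,0,0]],"grip":[0.5,0.5,0.5,0.5,0.5,0.5,0.5,0.5,0.5,0.5]}'
python3 go.py 0 -34 76
python3 - <<'E'
from h import *
cv2.imwrite("pics/w4.png",cv2.resize(manip.grab_frame("wrist")[:,:,::-1],(800,600),interpolation=cv2.INTER_CUBIC))
E
```

```text
time: 11.23
tool_pos: [0.5765, 0.0116, 0.0782]
tool_rot: [-0.0, 0.995, -0.103, -0.0]
contact_force: [0.1, -0.2, 0.7]
gripper_width: 0.5
t 11.2333 tcp in base mm [ -0.3849 -37.9403  78.1575] F [ 0.0808 -0.1619  0.7437] w 0.49995752752402167
lin cm [ 0.0385 -0.3938  0.2161] rot deg [-0.0539  0.0145 -0.0063]
time: 12.07
tool_pos: [0.5772, 0.014, 0.0783]
tool_rot: [-0.0, 0.995, -0.103, -0.0]
contact_force: [-0.5, 0.5, -0.1]
gripper_width: 0.498
t 12.0667 tcp in base mm [ -0.2454 -35.5449  78.2892] F [-0.5383  0.4942 -0.1025] w 0.4980028688854256
lin cm [ 0.0245 -0.1545  0.2289] rot deg [ 0.      0.0023 -0.0016]
```

View pics/w4.png

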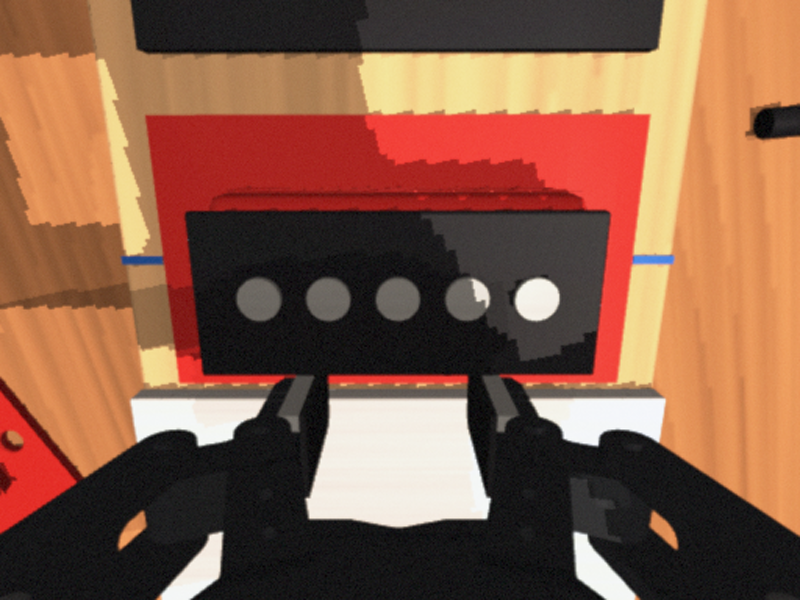

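The plate now lies between the blue marks at row 260. It appears smaller (front edge columns 147 to 650, against 538 px wide before) and contact force has vanished, so it looks dropped. I'll retreat, rise and verify.

```bash
python3 -m pendant '{"linear":[[0,0.5,0],[0,1,0],[0,1.5,0],[0,2,-1],[0,2,-3],[0,2,-5.5],[0,2,-8],[0,2,-10],[0,2,-12],[0,2,-12]],"rotation":[[0,0,0],[0,0,0],[0,0,0],[0,0,0],[0,0,0],[0,0,0],[0,0,0],[0,0,0],[0,0,0],[0,0,0]],"grip":[0.5,0.5,0.5,0.5,0.5,0.5,0.5,0.5,0.5,0.5]}'
python3 - <<'E'
from h import *
cv2.imwrite("pics/w5.png",cv2.resize(manip.grab_frame("wrist")[:,:,::-1],(800,600),interpolation=cv2.INTER_CUBIC))
crop('scene',214,182,140,92,5.7,'pics/c3.png')
E
```

```text
time: 12.95
tool_pos: [0.5758, -0.0064, 0.2048]
tool_rot: [0.0, 0.995, -0.103, 0.005]
contact_force: [0.8, 0.2, 0.7]
gripper_width: 0.501
```

View pics/w5.png

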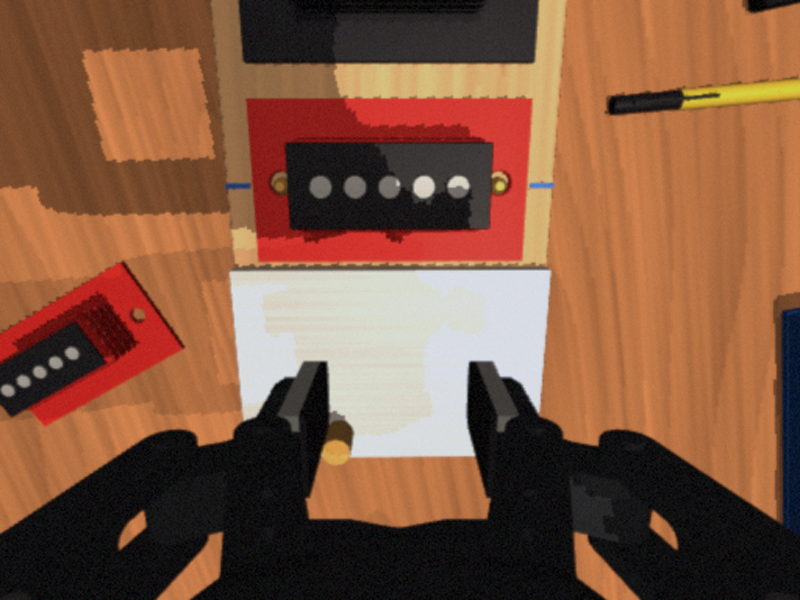

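View pics/c3.png

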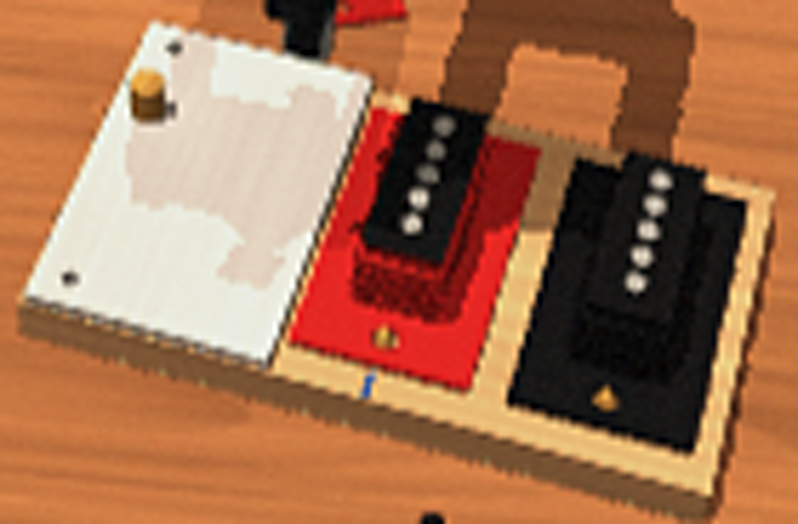

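Both brass pin tips now show inside the holes, at (279,184) and (501,184). The plate is square to the marks at row 185 and the spacer is in place. One numeric check, then hand-in.

Run:
```python
from wfit import *
c=manip.calibration("wrist")
B=[((230,270),(-95,-48,39)),((550,270),(95,-48,39)),((226,186),(-95,0,30)),((554,185),(95,0,30))]
H=[((247,98),(-78,45,6)),((532,98),(78,45,6)),((523,262),(78,-45,6)),((258,262),(-78,-45,6))]
for z in(.03,.039): print("z",z); run(c,B,H,z)
print(manip.job_done())
```

```text
z 0.03
None [ 0.5815  0.0493 -0.2058] rms px 1.519998811946675
[[-2.4, 0.7], [2.7, 0.3], [-1.5, -0.4], [1.5, -0.1]]
None [ 0.5818  0.0502 -0.2069] rms px 1.1737332045068802
[[-1.9, -0.4], [2.2, -0.4], [0.8, 0.6], [-0.9, 0.7]]
base [ 0.5815  0.0493 -0.2058] holder in base mm 0.1321323642244734 0.9690090304472797 -0.0011032899074935876
z 0.039
None [ 0.5815  0.0493 -0.2058] rms px 1.519998811946675
[[-2.4, 0.7], [2.7, 0.3], [-1.5, -0.4], [1.5, -0.1]]
None [ 0.5819  0.0495 -0.2065] rms px 3.549389908490128
[[-4.8, -0.9], [5.4, -0.9], [3.6, 3.2], [-3.3, 3.5]]
base [ 0.5815  0.0493 -0.2058] holder in base mm 0.34993774451488563 0.24936934831793703 -0.0007179901029708835
the job is handed in; nothing more can be done
None
```

I nudged the red coil holder home with fingertip pushes only, and handed the job in at about 13 s with the gripper clear above it. A half-open jaw pushed the -y face of the block, which also squared the holder. A short push on the +x end then centred it, and a slow +y push took it over the pins until it dropped.

**Last checks:**
- **Seating:** both pin tips show inside the plate's holes in the last wrist picture. The scene picture shows the plate below the step top, with a pin visible in the hole it shows.
- **Position:** the final fit puts the holder about 0.1 mm in x and 1.0 mm in y from the seat, turned -0.001 rad.
- **Height:** the picture fits a plate lying on the wood (1.2 px error) much better than one still at step height (3.5 px). I did not measure tilt separately.
- **Forces:** at the end of each push the wrist force read about 3 N or less. I did not read it between those moments.
- **Other items:** the spacer looked unmoved. I never went near the other loose items and did not measure them again.

**Disagreements:** the scene and side cameras differed by about 6 mm in the base's absolute x, so I worked from relative wrist-camera measurements. The final fit still leaves 1 to 3 px of scale error, from the wrist camera's height calibration or its settling after the rise.

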